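Check a trolley's hand brake lever for reserve travel

ROBOT

A 7-joint arm with a two-finger parallel gripper is mounted at the origin on a cart in front of the work surface, level with it; the furniture and walls round the work are solid. World frame = base frame: x ahead of the robot, y to its left, z up, the work surface at z = 0. Lengths are in m, angles in rad, forces in N, time in s.
With the tool pointing down it reaches from about 0.425 to 0.875 m from the base axis. Payload 4.7 kg.
Tool frame: the origin (TCP) lies where the fingers leave the gripper's body, on its centre line; the fingertips stand 70 mm ahead of it and the grasp point (between the pads) lies 51 mm ahead of it; z points along the fingers, y is the line along which they close (so a half turn about z gives the same grasp; the last joint's range is limited). The gripper opens to 87 mm and grips with 3 to 60 N. Pads are 19 mm wide; open, the fingers measure 117 mm over their backs; the gripper's body (75 mm by 190 mm) begins 51 mm behind the grasp point.
Start: joints at [1.291, 0.321, -0.07, 1.45, 0.023, 1.371, -0.057], TCP at [0.188, -0.622, 0.292] pointing down, gripper open.
Joint ranges: [-2.86, 2.86], [-0.3, 2.09], [-1.38, 1.24], [0.06, 2.45], [-1.56, 4.7], [0.09, 2.05], [-2.69, 2.69]. Speed limits (rad/s): [2.57, 2.57, 3.14, 3.14, 3.14, 3.14, 3.14].

INTERFACE

Orientations are given as a rotation vector (axis times angle).
In Python, from bench import ctrl gives the robot as it stands.
- The arm moves only by the tool drive_tool, never from a script. Its argument "motion" is a list of rows, each a list of 3 entries, a list of its own where there are three numbers: the shift along the tool's x, y, z in cm, then the turn, a rotation vector about the tool's x, y, z in degrees, then the opening, from -1 (shut) to 1 (fully open). In form: [[[x, y, z], [ax, ay, az], claw], ...]. A call has 1 to 12 rows; each row shifts and turns the commanded pose from where the row before left it, along the tool's axes as they then stand; what a row does not reach is not made up. A row lasts 1/8 s, in which the tool goes at most 62.5 mm and 10.7 degrees, less where a joint would pass 70% of its speed; a pose out of reach is approached as far as the arm can. A call with a gripper value outside its range is refused whole. The fingers move at their own pace and stop on an object; "force" is the grip in N (left out, the last holds). Time passes only in rows, so rows that do not move let the fingers close. It gives the time, the measured TCP pose, the force, the opening and the grip force at its end, in the units of the state.
- ctrl.get_state(): the state, without advancing time (a new reading comes with each control period).
- ctrl.get_image(name): name is "scene" or "top"; returns the picture (400x640x3 uint8, red, green, blue); there is no depth.
- ctrl.calibration(name): a dict with "K" (3x3 intrinsics, pixels), "origin" and "attitude" of the camera in the world. Camera axes: x right, y up, looking along -z (the intrinsics and any distortion apply to the point x, -y, -z); pixel columns grow to the right and rows downward; lengths in m; the calibration is good to about 2 mm. A picture is of the moment at which its call begins. calibration takes no time and is no camera call.
- ctrl.close_job(): hands the job in; it is judged then, once.
The state is a dict: "time": time; "joint_positions": joint angles; "qd": joint speeds; "joint_torque": joint torques, N m; "position": TCP position; "tool_rot": TCP orientation; "ft_force": force on the tool from outside, world axes, zero at the start; "torque": the same for the moment, N m; "grip_width": opening from 0.0 (shut) to 1.0 (fully open); "grip_force": force on a finger pad.
Only numpy, scipy, OpenCV 4.12 (cv2) and the standard library are available. Lean on these libraries where they do the work, as an engineer would, in place of code of your own. Each camera call takes 0.05 s, during which the arm holds its last target. There are 200 camera calls.

TASK

Check the red hand brake lever on the bench stand: with the outside of the fingers, press it from the front towards the bar until it comes up against its stop and keep it there for a moment, take the fingers away so that it springs right back out, then press it fully in again and finish while still holding it there, so that the gap left to the bar can be measured. Press gently, do not grip the lever or reach round to its inner face, keep off the bar, and leave the other things where they are.

Things in the scene. Friction and masses are not known exactly. Their poses are not given: they have to be found in the camera images.
- stand: Bench stand holding a trolley handlebar, fixed: aluminium base plate 112 x 200 x 12 mm, two grey posts with clamps, top 150 mm above the table. Origin on the table under the bar's middle; z up, y along the bar, x from the lever towards the bar: the lever is pressed along +x. Lever on the -x side (the robot's), its pivot at x -42, y +64, z 130 mm, in a dark mount on the bar.
- bar: The level handlebar: steel tube 22 mm thick, 226 mm long, with a black ribbed rubber grip 28 mm thick. Origin on its axis, 130 mm above the table; axes as the stand's. Beware: a microtome 460 mm tall stands on the table behind and to the left of the stand, its front 0.57 m ahead of the robot's base from y = -0.17 m to the left (its handwheel's crank sticks out to 0.48 m): come to the lever from the robot's side.
- lever_blade: The red hand lever in front of the bar: a straight flat blade, 7 mm thick, 15 mm tall (z 122 to 138 mm), with a 17 mm ball at its free end, which is 124 mm from the pivot. Origin on the pivot axis at mid-height; the blade runs along its own -y, and its outer face looks along its own -x (to the robot).
- lever_liner: The thin black rubber strip (96 x 13 x 2 mm) on the inner face of the lever, the face that looks at the bar. Origin on the lever's pivot axis.
- lever_press (a point): The place to press: on the outer face of the lever blade at mid-height (130 mm above the table), 105 mm from the pivot. It moves with the lever; its axes are those of the blade.
- lever (a joint): Lever angle, rad: 0 = fully out (rest), 0.30 = fully in at its rigid stop, with about 11 mm of air left between its ball end and the rubber grip. A spring returns it: at the pressing place it pushes back with about 3 N at rest, 8 N at the stop. That place travels about 31 mm, within 3 mm of a straight line along the stand's +x.
- hex_key: Bystander: the red-handled hex key, about 96 x 41 x 15 mm, lying on the stand's base plate under the lever. Origin at the centre of its underside.
- drop_bottle: Bystander: the white drop bottle with a blue cap, 33 mm across, 64 mm tall, standing to the left of the stand (+y side). Origin at the centre of its underside.
- block_puck: Bystander: the grey specimen puck with four pegs, 36 mm across, 22 mm tall. Origin at the centre of its underside.
- stain_vial: Bystander: the small amber vial with a black cap, 25 mm across, 48 mm tall. Origin at the centre of its underside.
- grid_case: Bystander: the flat dark grey case, 75 x 80 x 10 mm. Origin at the centre of its underside.
- resin_bottle: Bystander: the amber bottle with a black cap, 52 mm across, 99 mm tall, behind the stand. Origin at the centre of its underside.
- tape_roll_b: Bystander: the cream roll of tape lying flat, 96 mm across, 19 mm thick, behind the stand. Origin at the centre of its underside.

How it is judged:
By the outcome, as a careful person would: the job done as asked, in the order asked, and still so for the second after the job is handed in, while the arm keeps its last pose, push and grip.
It also fails if it takes over 48 s, if anything falls off the work surface, if the arm or the gripper's body presses on something with over 40 N, if the wrist force passes 120 N, or if a joint passes its speed limit or range.

## Working session

There is one attempt and no reset: what is moved stays moved. The work goes in short steps, Python scripts to look and compute and a tool call to move; the robot and the scene stay as the last step left them, time stands still between calls to the robot, and variables do not carry over. Pictures are saved under pics/ and viewed, at most 10 in all, crops included, and the job is handed in when it is done.

Besides the shell and the picture viewer there is one more tool, called after "Emit:" as name(argument=value, ...) on one line, values as JSON. drive_tool: Moves the arm, as the interface text tells. Its arguments: {"type":"object","properties":{"motion":{"type":"array","items":{"type":"array"}},"force":{"type":"number"}},"required":["motion"]}

```bash
mkdir -p pics; python3 - <<'E'
from bench import ctrl
import cv2
for n in("scene","top"):
    cv2.imwrite(f"pics/{n}0.png",ctrl.get_image(n)[:,:,::-1]); print(n,ctrl.calibration(n))
s=ctrl.get_state();print(s)
E
```

```text
scene {'K': array([[371.65046228,   0.        , 319.47737172],
       [  0.        , 371.65046228, 197.6587443 ],
       [  0.        ,   0.        ,   1.        ]]), 'origin': array([0.1368303 , 0.35410772, 0.80460945]), 'attitude': array([ 0.35851985, -0.79148127, -2.21327363])}
top {'K': array([[395.23006505,   0.        , 322.00305079],
       [  0.        , 395.23006505, 196.75110762],
       [  0.        ,   0.        ,   1.        ]]), 'origin': array([ 0.43080974, -0.05240916,  1.07305023]), 'attitude': array([ 0.10737622, -0.08541434, -1.57315177])}
{'time': 0.1, 'joint_positions': array([ 1.2910935 ,  0.32173614, -0.07009617,  1.45156852,  0.02260117,
        1.37080455, -0.05693192]), 'qd': array([ 1.45945524e-03, -8.38624447e-04, -3.64141308e-04, -3.23691020e-03,
        1.07572220e-03, -9.48543407e-05,  3.19322631e-04]), 'joint_torque': array([-7.74692217e-05, -4.92574525e+01, -4.05818811e-01, -3.13397884e+01,
       -6.42021862e-02,  3.95218399e-02,  6.51496111e-05]), 'position': array([ 0.18809058, -0.62178924,  0.29127136]), 'tool_rot': array([-3.10607729e+00, -4.59609664e-01,  5.40039420e-04]), 'ft_force': array([-0.28542542,  0.36457177,  0.67277215]), 'torque': array([ 0.06377275, -0.0786532 , -0.03064406]), 'grip_force': 0.0, 'grip_width': 1.0019548880372988}
```

View pics/scene0.png

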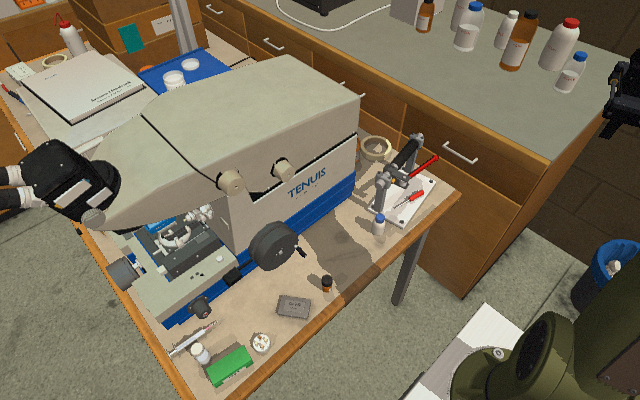

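View pics/top0.png

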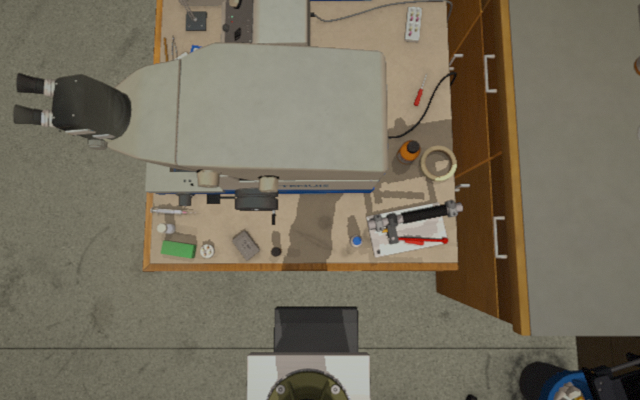

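The top view shows the stand at about (410,228), with the lever running from (392,240) to its ball at (445,241). In the scene view the ball is at about (436,158). I'll enlarge both.

```bash
python3 - <<'E'
import cv2,numpy as np
a=cv2.imread("pics/top0.png")[190:270,350:470]; b=cv2.imread("pics/scene0.png")[125:245,350:470]
a=cv2.resize(a,None,fx=6,fy=6,interpolation=2)[:,:720]
cv2.imwrite("pics/topc.png",a); cv2.imwrite("pics/scenec.png",cv2.resize(b,None,fx=5,fy=5,interpolation=2))
E
```

```text
(no output)
```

View pics/topc.png

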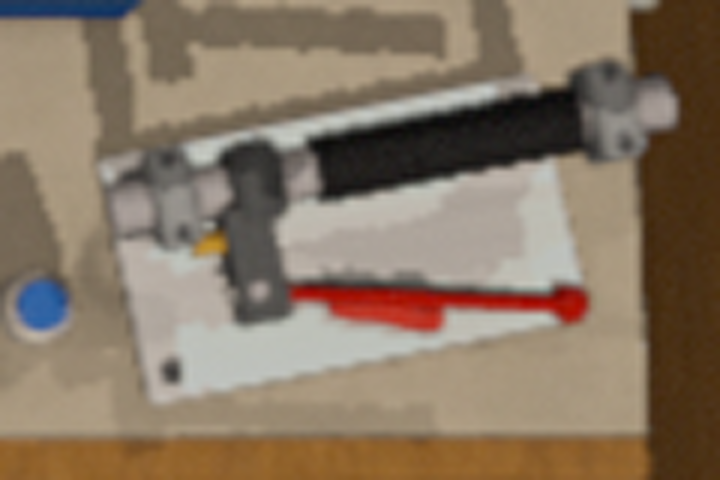

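View pics/scenec.png

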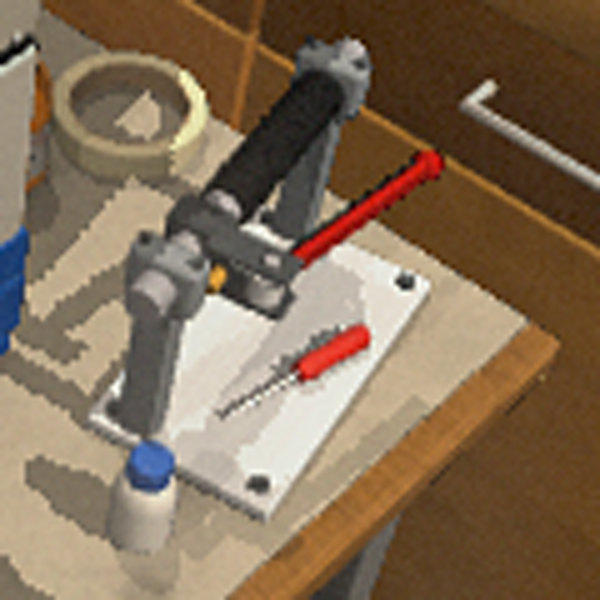

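Top crop: ball (570,303), pivot pin (259,289), bar ends (118,208) and (670,103). Scene crop: ball (430,163), pin (272,260), bar ends (150,292) and (354,52). I'll triangulate from these.

```bash
cat > h.py <<'E'
import numpy as np
from scipy.spatial.transform import Rotation as R
from bench import ctrl
def ray(n,uv):
    c=ctrl.calibration(n);d=np.linalg.inv(c["K"])@[uv[0],uv[1],1]
    d=R.from_rotvec(c["attitude"]).apply(d*[1,-1,-1]);return c["origin"],d/np.linalg.norm(d)
def onz(n,uv,z):
    o,d=ray(n,uv);return o+d*(z-o[2])/d[2]
def tri(a,b):
    A=[];y=[]
    for n,uv in(("top",a),("scene",b)):
        o,d=ray(n,uv);P=np.eye(3)-np.outer(d,d);A.append(P);y.append(P@o)
    A=np.vstack(A);y=np.hstack(y);s=np.linalg.lstsq(A,y,rcond=None)[0]
    return s,np.linalg.norm(A@s-y)
def proj(n,p):
    c=ctrl.calibration(n);q=R.from_rotvec(c["attitude"]).inv().apply(np.asarray(p)-c["origin"])*[1,-1,-1]
    q=c["K"]@q;return q[:2]/q[2]
def tc(c):return (np.array(c)+.5)/6-.5+[350,190]
def sc(c):return (np.array(c)+.5)/5-.5+[350,125]
E
python3 - <<'E'
from h import *
np.set_printoptions(precision=4,suppress=True)
for k,a,b in(("ball",(570,303),(430,163)),("pin",(259,289),(272,260)),("barL",(118,208),(150,292)),("barR",(670,103),(354,52))):
    print(k,*tri(tc(a),sc(b)),onz("top",tc(a),.13),onz("scene",sc(b),.13))
# base plate corners z=.012
P=[onz("top",tc(c),.012) for c in((100,160),(150,402),(585,318),(528,80))]
print(np.array(P))
E
```

```text
ball [ 0.4419 -0.3281  0.1327] 0.0008011350648698811 [ 0.4424 -0.3286  0.13  ] [ 0.4427 -0.3312  0.13  ]
pin [ 0.4478 -0.2039  0.1474] 0.0004106151180235743 [ 0.4484 -0.2066  0.13  ] [ 0.4558 -0.2189  0.13  ]
barL [ 0.4791 -0.1513  0.1399] 0.0016020685204726904 [ 0.4806 -0.1516  0.13  ] [ 0.4833 -0.1594  0.13  ]
barR [ 0.5212 -0.3707  0.1321] 0.000173272675061184 [ 0.5213 -0.3715  0.13  ] [ 0.5225 -0.3728  0.13  ]
[[ 0.5083 -0.1564  0.012 ]
 [ 0.4011 -0.1766  0.012 ]
 [ 0.4373 -0.3695  0.012 ]
 [ 0.5433 -0.3485  0.012 ]]
```

Emit:
drive_tool(motion=[[[3.2, -3, 0], [0, 0, 0], -1], [[3.2, -3, 0], [0, 0, 0], -1], [[3.2, -3, 0], [0, 0, 0], -1], [[3.2, -3, 0], [0, 0, 0], -1], [[3.2, -3, 0], [0, 0, 0], -1], [[3.2, -3, 0], [0, 0, 0], -1], [[3.2, -3, 0], [0, 0, 0], -1], [[3.2, -3, 0], [0, 0, 0], -1], [[0, 0, 0], [0, 0, -9.9], -1], [[0, 0, 0], [0, 0, -9.9], -1], [[0, 0, 0], [0, 0, -9.9], -1], [[0, 0, 0], [0, 0, -9.9], -1]], force=5)

```text
time: 1.6
position: [0.3635, -0.3181, 0.2919]
tool_rot: [-2.763, -1.493, 0.001]
ft_force: [0.1, -0.2, -0.1]
grip_width: 0.006
grip_force: 0.0
```

Emit:
drive_tool(motion=[[[0, 0, 0], [0, 0, -9.9], -1], [[0, 0, 0], [0, 0, -9.9], -1], [[0, 0, 0], [0, 0, -9.9], -1], [[0, 0, 0], [0, 0, -9.9], -1], [[0, 0, 0], [0, 0, 0], -1], [[0, 0, 0], [0, 0, 0], -1]])

```text
time: 2.35
position: [0.3636, -0.3182, 0.292]
tool_rot: [-2.104, -2.332, 0.0]
ft_force: [0.7, 0.5, -0.2]
grip_width: 0.002
grip_force: 0.0
```

```bash
python3 - <<'E'
from h import *
s=ctrl.get_state();r=R.from_rotvec(s["tool_rot"])
print(s["time"],s["position"],s["ft_force"],s["grip_width"]);print(r.as_matrix().round(3))
E
```

```text
2.35 [ 0.36364837 -0.31822501  0.29204561] [ 0.71120358  0.53463739 -0.23963237] 0.002016555971955219
[[-0.102  0.995 -0.   ]
 [ 0.995  0.102  0.   ]
 [ 0.    -0.    -1.   ]]
```

Emit:
drive_tool(motion=[[[0, 0, 2.7], [0, 0, 0], -1], [[0, 0, 2.7], [0, 0, 0], -1], [[0, 0, 2.7], [0, 0, 0], -1], [[0, 0, 2.6], [0, 0, 0], -1], [[0, 1.5, 0], [0, 0, 0], -1], [[0, 1.5, 0], [0, 0, 0], -1], [[0, 1, 0], [0, 0, 0], -1], [[0, 0, 0], [0, 0, 0], -1]])

```text
time: 3.35
position: [0.4051, -0.3139, 0.1861]
tool_rot: [2.099, 2.336, 0.001]
ft_force: [-0.1, 0.0, -0.3]
grip_width: 0.005
grip_force: 0.0
```

```bash
python3 - <<'E'
from h import *
import cv2
a=ctrl.get_image("scene")[120:220,370:480,::-1];b=ctrl.get_image("top")[190:270,370:480,::-1]
f=lambda i:cv2.resize(i,None,fx=5,fy=5,interpolation=2)
m=np.vstack([f(a[:70]),f(b[20:70])]);cv2.imwrite("pics/near.png",m);print(m.shape)
print(ctrl.get_state()["ft_force"])
E
```

```text
(600, 550, 3)
[-0.52078911  0.92433434 -0.21270823]
```

View pics/near.png

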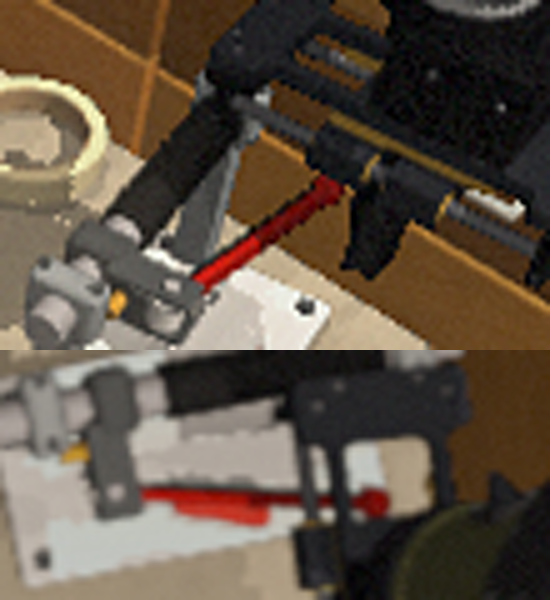

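The fingertips (about (365,270) in the upper crop) are on the robot's side of the lever, next to its ball end at (330,190). The gripper frame passes above the bar. Next I'll advance slowly.

Emit:
drive_tool(motion=[[[0, 0.5, 0], [0, 0, 0], -1], [[0, 0.5, 0], [0, 0, 0], -1], [[0, 0.4, 0], [0, 0, 0], -1], [[0, 0.3, 0], [0, 0, 0], -1], [[0, 0.3, 0], [0, 0, 0], -1], [[0, 0, 0], [0, 0, 0], -1]])

```text
time: 4.2
position: [0.4236, -0.3119, 0.1852]
tool_rot: [-2.101, -2.336, -0.0]
ft_force: [0.4, -0.3, 0.2]
grip_width: 0.006
grip_force: 0.0
```

Emit:
drive_tool(motion=[[[0, 0.3, 0], [0, 0, 0], -1], [[0, 0.3, 0], [0, 0, 0], -1], [[0, 0, 0], [0, 0, 0], -1], [[0, 0, 0], [0, 0, 0], -1]])

```text
time: 4.7
position: [0.4294, -0.3114, 0.1852]
tool_rot: [2.102, 2.335, -0.0]
ft_force: [-0.1, -0.4, -0.2]
grip_width: 0.007
grip_force: 0.1
```

Emit:
drive_tool(motion=[[[0, 0.3, 0], [0, 0, 0], -1], [[0, 0.3, 0], [0, 0, 0], -1], [[0, 0, 0], [0, 0, 0], -1], [[0, 0, 0], [0, 0, 0], -1]])

```text
time: 5.2
position: [0.4349, -0.3112, 0.1852]
tool_rot: [-2.102, -2.335, 0.001]
ft_force: [-3.4, -2.8, 0.4]
grip_width: 0.001
grip_force: 1.8
```

Emit:
drive_tool(motion=[[[-0.06, 0.3, 0], [0, 0, 0], -1], [[-0.06, 0.3, 0], [0, 0, 0], -1], [[-0.05, 0.3, 0], [0, 0, 0], -1], [[-0.04, 0.3, 0], [0, 0, 0], -1], [[0, 0, 0], [0, 0, 0], -1]])

```text
time: 5.82
position: [0.4474, -0.3112, 0.185]
tool_rot: [-2.1, -2.335, 0.0]
ft_force: [-4.9, -2.2, 0.5]
grip_width: 0.007
grip_force: 2.7
```

```bash
python3 - <<'E'
from h import *
import cv2
a=ctrl.get_image("scene")[140:200,390:470,::-1];b=ctrl.get_image("top")[210:250,380:460,::-1]
f=lambda i:cv2.resize(i,None,fx=6,fy=6,interpolation=2)
m=np.vstack([f(a),f(b)]);cv2.imwrite("pics/mid.png",m)
for i in range(3):
  s=ctrl.get_state();print(s["ft_force"],s["torque"])
E
```

```text
[-5.2214881  -0.52220886  0.72511764] [-0.35420082  0.97715685 -0.01806448]
[-5.2214881  -0.52220886  0.72511764] [-0.35420082  0.97715685 -0.01806448]
[-5.2214881  -0.52220886  0.72511764] [-0.35420082  0.97715685 -0.01806448]
```

View pics/mid.png

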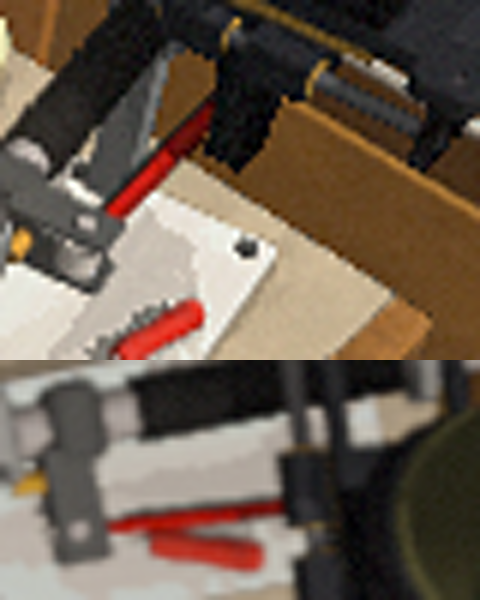

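The lever is turning with the finger back flat on its outer face near the ball (about (205,120) in the upper crop). I'll continue to the stop.

Emit:
drive_tool(motion=[[[0, 0.3, 0], [0, 0, 0], -1], [[0, 0.3, 0], [0, 0, 0], -1], [[0.02, 0.3, 0], [0, 0, 0], -1], [[0.02, 0.2, 0], [0, 0, 0], -1], [[0, 0, 0], [0, 0, 0], -1]])

```text
time: 6.55
position: [0.4574, -0.31, 0.1849]
tool_rot: [-2.1, -2.333, 0.003]
ft_force: [-6.8, -1.8, 1.6]
grip_width: 0.004
grip_force: 3.7
```

Emit:
drive_tool(motion=[[[0, 0.15, 0], [0, 0, 0], -1], [[0, 0, 0], [0, 0, 0], -1]])

```text
time: 6.8
position: [0.4587, -0.3098, 0.1849]
tool_rot: [-2.099, -2.333, 0.003]
ft_force: [-7.3, -2.8, 2.3]
grip_width: 0.002
grip_force: 3.8
```

Emit:
drive_tool(motion=[[[0, 0.1, 0], [0, 0, 0], -1], [[0, 0, 0], [0, 0, 0], -1]])

```text
time: 7.05
position: [0.4596, -0.3097, 0.1848]
tool_rot: [-2.099, -2.333, 0.003]
ft_force: [-7.7, -1.5, 3.0]
grip_width: 0.007
grip_force: 3.9
```

Emit:
drive_tool(motion=[[[0, 0.1, 0], [0, 0, 0], -1], [[0, 0, 0], [0, 0, 0], -1]])

```text
time: 7.3
position: [0.4605, -0.3095, 0.1848]
tool_rot: [-2.099, -2.333, 0.003]
ft_force: [-8.9, -1.3, 2.9]
grip_width: 0.006
grip_force: 4.0
```

Emit:
drive_tool(motion=[[[0, 0.1, 0], [0, 0, 0], -1], [[0, 0, 0], [0, 0, 0], -1]])

```text
time: 7.55
position: [0.4614, -0.3093, 0.1848]
tool_rot: [-2.099, -2.333, 0.003]
ft_force: [-7.7, -1.9, 3.3]
grip_width: 0.004
grip_force: 4.1
```

Emit:
drive_tool(motion=[[[0, 0.1, 0], [0, 0, 0], -1], [[0, 0, 0], [0, 0, 0], -1]])

```text
time: 7.8
position: [0.462, -0.3092, 0.1848]
tool_rot: [-2.099, -2.332, 0.004]
ft_force: [-9.5, -0.4, 2.7]
grip_width: 0.003
grip_force: 4.6
```

Emit:
drive_tool(motion=[[[0, 0.1, 0], [0, 0, 0], -1], [[0, 0, 0], [0, 0, 0], -1]])

```text
time: 8.05
position: [0.4622, -0.3092, 0.1847]
tool_rot: [-2.098, -2.33, 0.005]
ft_force: [-11.6, -0.3, 4.4]
grip_width: 0.005
grip_force: 5.7
```

Emit:
drive_tool(motion=[[[0, 0.1, 0], [0, 0, 0], -1], [[0, 0, 0], [0, 0, 0], -1]])

```text
time: 8.3
position: [0.4624, -0.3092, 0.1847]
tool_rot: [-2.097, -2.329, 0.007]
ft_force: [-13.4, 0.1, 5.8]
grip_width: 0.006
grip_force: 6.7
```

It has reached the stop: the position is stuck at x=0.462 while the force rises, after 31 mm of travel. I'll hold for 1.25 s, then back off.

Emit:
drive_tool(motion=[[[0, 0, 0], [0, 0, 0], -1], [[0, 0, 0], [0, 0, 0], -1], [[0, 0, 0], [0, 0, 0], -1], [[0, 0, 0], [0, 0, 0], -1], [[0, 0, 0], [0, 0, 0], -1], [[0, 0, 0], [0, 0, 0], -1], [[0, 0, 0], [0, 0, 0], -1], [[0, 0, 0], [0, 0, 0], -1], [[0, 0, 0], [0, 0, 0], -1], [[0, 0, 0], [0, 0, 0], -1]])

```text
time: 9.55
position: [0.4624, -0.3093, 0.1847]
tool_rot: [-2.097, -2.329, 0.007]
ft_force: [-14.0, 0.0, 7.1]
grip_width: 0.005
grip_force: 6.7
```

```bash
python3 - <<'E'
from h import *
import cv2
for n in("scene","top"): cv2.imwrite(f"pics/{n}_in.png",ctrl.get_image(n)[:,:,::-1])
s=ctrl.get_state();print(s["position"],s["ft_force"])
E
```

```text
[ 0.462451   -0.30922879  0.18469244] [-13.5641534   -1.21201052   5.95584492]
```

Emit:
drive_tool(motion=[[[0, -0.5, 0], [0, 0, 0], -1], [[0, -0.5, 0], [0, 0, 0], -1], [[0, -0.5, 0], [0, 0, 0], -1], [[0, -0.5, 0], [0, 0, 0], -1], [[0, -0.5, 0], [0, 0, 0], -1], [[0, -0.6, 0], [0, 0, 0], -1], [[0, -0.8, 0], [0, 0, 0], -1], [[0, -1, 0], [0, 0, 0], -1], [[0, -1, 0], [0, 0, 0], -1], [[0, 0, 0], [0, 0, 0], -1], [[0, 0, 0], [0, 0, 0], -1], [[0, 0, 0], [0, 0, 0], -1]])

```text
time: 11.15
position: [0.4076, -0.3153, 0.1853]
tool_rot: [2.101, 2.335, 0.0]
ft_force: [-0.1, -0.3, 0.3]
grip_width: 0.006
grip_force: 0.0
```

```bash
python3 - <<'E'
from h import *
import cv2
f=lambda i:cv2.resize(i,None,fx=5,fy=5,interpolation=2)
m=[]
for n,o in(("scene",(140,200)),("top",(205,255))):
    i=ctrl.get_image(n)[:,:,::-1]; j=cv2.imread(f"pics/{n}_in.png")
    m.append(np.hstack([f(x[o[0]:o[1],385:463]) for x in(j,i)]))
cv2.imwrite("pics/cmp.png",np.vstack(m))
s=ctrl.get_state();print(s["time"],s["position"],s["ft_force"])
E
```

```text
11.25 [ 0.40748117 -0.31534102  0.18523863] [-1.1415525  -0.51132464  0.57767126]
```

View pics/cmp.png

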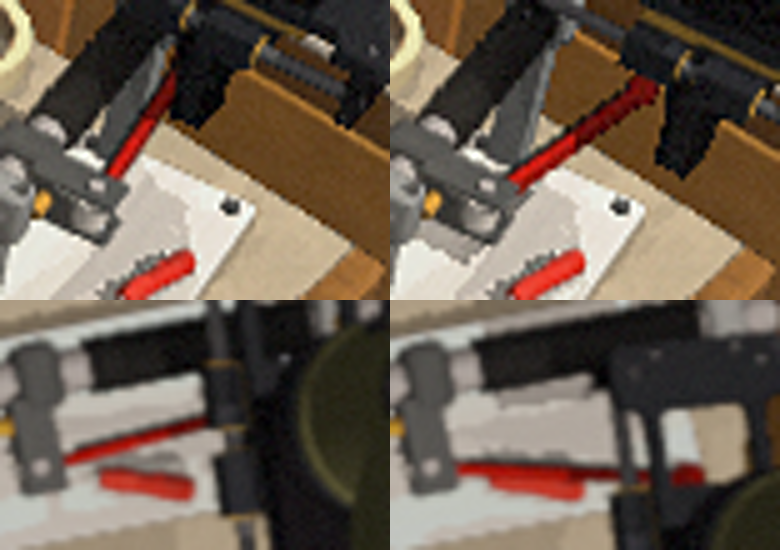

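The left panels show the lever fully in, nearly parallel to the bar. The right panels show it sprung back to rest, with the ball at (645,90) and the fingers clear of it. I'll press again along the same path.

Emit:
drive_tool(motion=[[[0.2, 0.8, 0], [0, 0, 0], -1], [[0, 0.8, 0], [0, 0, 0], -1], [[0, 0.4, 0], [0, 0, 0], -1], [[0, 0.3, 0], [0, 0, 0], -1], [[-0.06, 0.3, 0], [0, 0, 0], -1], [[-0.06, 0.3, 0], [0, 0, 0], -1], [[-0.05, 0.3, 0], [0, 0, 0], -1], [[-0.04, 0.3, 0], [0, 0, 0], -1], [[0, 0.3, 0], [0, 0, 0], -1], [[0, 0.3, 0], [0, 0, 0], -1], [[0.02, 0.3, 0], [0, 0, 0], -1], [[0, 0.3, 0], [0, 0, 0], -1]])

```text
time: 12.75
position: [0.4526, -0.3107, 0.1847]
tool_rot: [-2.1, -2.333, 0.003]
ft_force: [-6.6, 0.7, 1.5]
grip_width: 0.006
grip_force: 3.5
```

Emit:
drive_tool(motion=[[[0, 0.3, 0], [0, 0, 0], -1], [[0, 0.2, 0], [0, 0, 0], -1], [[0, 0.2, 0], [0, 0, 0], -1], [[0, 0.2, 0], [0, 0, 0], -1], [[0, 0.2, 0], [0, 0, 0], -1], [[0, 0, 0], [0, 0, 0], -1], [[0, 0, 0], [0, 0, 0], -1], [[0, 0, 0], [0, 0, 0], -1]])

```text
time: 13.75
position: [0.4621, -0.3093, 0.1845]
tool_rot: [-2.098, -2.33, 0.005]
ft_force: [-9.3, 2.3, 3.5]
grip_width: 0.008
grip_force: 4.9
```

Emit:
drive_tool(motion=[[[0, 0.1, 0], [0, 0, 0], -1], [[0, 0.1, 0], [0, 0, 0], -1], [[0, 0.05, 0], [0, 0, 0], -1], [[0, 0, 0], [0, 0, 0], -1], [[0, 0, 0], [0, 0, 0], -1], [[0, 0, 0], [0, 0, 0], -1], [[0, 0, 0], [0, 0, 0], -1], [[0, 0, 0], [0, 0, 0], -1], [[0, 0, 0], [0, 0, 0], -1], [[0, 0, 0], [0, 0, 0], -1], [[0, 0, 0], [0, 0, 0], -1]])

```text
time: 15.12
position: [0.4626, -0.3093, 0.1844]
tool_rot: [-2.097, -2.327, 0.009]
ft_force: [-16.3, 3.3, 7.7]
grip_width: 0.004
grip_force: 7.6
```

```bash
python3 - <<'E'
from h import *
import cv2
f=lambda i:cv2.resize(i,None,fx=5,fy=5,interpolation=2)
m=[]
for n,o in(("scene",(140,200)),("top",(205,255))):
    i=ctrl.get_image(n)[:,:,::-1]; j=cv2.imread(f"pics/{n}_in.png")
    m.append(np.hstack([f(x[o[0]:o[1],385:463]) for x in(j,i)]))
cv2.imwrite("pics/cmp2.png",np.vstack(m))
s=ctrl.get_state();print(s["time"],s["position"],s["ft_force"])
E
```

```text
15.225 [ 0.46263556 -0.30929224  0.18444207] [-15.05546464   3.44342951   7.11179048]
```

View pics/cmp2.png

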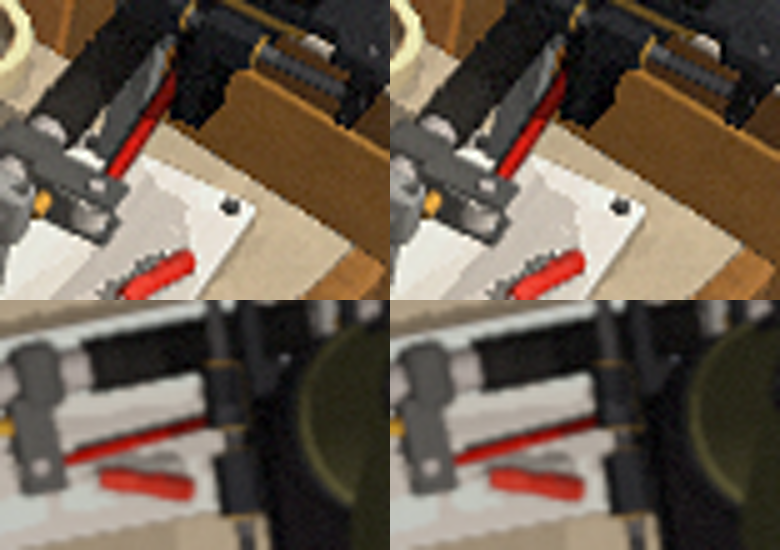

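The second press (right panels) looks the same as the first: the lever is at its stop and held with about 15 N. I'm handing the job in.

```bash
python3 -c "
from bench import ctrl
print(ctrl.close_job())"
```

```text
the job is handed in; nothing more can be done
None
```

I pressed the lever to its stop and held it about 1.3 s, released it so it sprang back out, then pressed it fully in again; I handed the job in at 15 s, still holding it there with about 15 N.

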